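# Find the sound clamp cell with a feeler blade

## Robot

A 7-joint arm with a two-finger parallel gripper is mounted at the origin on the work surface. World frame = base frame: x ahead of the robot, y to its left, z up, the work surface at z = 0. Lengths are in m, angles in degrees, forces in N, time in s.
With the tool pointing down it reaches from about 0.425 to 0.875 m from the base axis. Payload 4.7 kg.
Tool frame: the origin (TCP) lies midway between the tips of the shut fingers; the grasp point (between the pads) lies 19 mm behind it; z points along the fingers, x is the direction in which the jaws open and shut, and the axes are right-handed (so a half turn about z gives the same grasp; the last joint's range is limited). The gripper opens to 87 mm and grips with 3 to 60 N. Pads are 19 mm wide; open, the fingers measure 117 mm over their backs; the gripper's body (75 mm by 190 mm) begins 51 mm behind the grasp point.
Start: joints at [-63.306, 18.392, -4.016, 83.108, 1.295, 78.541, -3.26], TCP at [0.284, 0.585, 0.223] pointing down, gripper open.
Joint ranges: [-163.93, 163.93], [-17.29, 119.83], [-79.2, 71.16], [3.27, 140.29], [-89.18, 269.18], [5.43, 117.66], [-154.24, 154.24]. Speed limits (degrees/s): [147.25, 147.25, 180, 180, 180, 180, 180].

## Interface

Orientations are given as [roll, pitch, yaw] about the fixed x, y, z axes, in that order (R = Rz(yaw) Ry(pitch) Rx(roll)).
In Python, from cell import telemetry, optics, env gives the robot as it stands.
- The arm moves only by the tool arm_command, never from a script. Its arguments are lists of equal length, an entry for each row: "translation": the shift along the tool's x, y, z in cm, a list of three; "twist": the turn about the tool's z in degrees. In form: {"translation": [[x, y, z], ...], "twist": [twist, ...]}. A call has 1 to 10 rows; each row shifts and turns the pose as measured when the row begins, along the tool's axes as they then stand; what a row does not reach is not made up. A row lasts 1/8 s, in which the tool goes at most 62.5 mm and 10.7 degrees, less where a joint would pass 70% of its speed; a pose out of reach is approached as far as the arm can. A call is refused whole if a number of a shift passes 6.25 or a number of a turn 10.7, either way. A call with a gripper value outside its range is refused whole. "grip" is the opening in per cent of the stroke, from 0 (shut) to 100 (fully open), set as the call begins (left out, the last holds). The fingers move at their own pace and stop on an object; "force" is the grip in N (left out, the last holds). Time passes only in rows, so rows that do not move let the fingers close. It gives the time, the measured TCP pose, the force and the opening at its end, in the units of the state.
- telemetry.get_obs(): the state, without advancing time (a new reading comes with each control period).
- optics.read_camera(name): name is "side" or "top"; returns a dict with "img" (400x640x3 uint8, blue, green, red), "fx", "fy", "cx", "cy" (pixels), "extrinsics" (4x4, takes a point from camera to world coordinates). Camera axes: x right, y up, looking along -z (the intrinsics and any distortion apply to the point x, -y, -z); pixel columns grow to the right and rows downward; lengths in m; the calibration is good to about 2 mm. A picture is of the moment at which its call begins. There is no depth.
- env.sign_off(): hands the job in, once; it reports no verdict.
The state is a dict: "time_s": time; "qpos": joint angles; "joint_velocities": joint speeds; "effort": joint torques, N m; "tool_pos": TCP position; "tool_rot": TCP orientation; "force": force on the tool from outside, world axes, zero at the start; "wrist_torque": the same for the moment, N m; "grip_width": finger opening in m.
Only numpy, scipy, OpenCV 4.12 (cv2) and the standard library are available. Lean on these libraries where they do the work, as an engineer would, in place of code of your own. Each camera call takes 0.05 s, during which the arm holds its last target. There are 200 camera calls.

## Task

Take the red-handled feeler gauge out of its wooden block by the handle and try its blade in the three mouths of the brass-topped rib-clamp rack: in one the jaws are slack and the blade drops in with no drag, in one they are seized and the blade will not go in (do not force it), and in one the springs still grip and it slides in with a light, steady drag. Leave the gauge standing in the mouth with the light drag, pushed fully home with its steel collar down on the brass, and let go; do not disturb the jar, the finger plane or the hammer.

Things in the scene. Friction and masses are not known exactly. Their poses are not given: they have to be found in the camera images.
- gauge: feeler gauge, about 120 g, loose, standing in the block at the start. Origin: centre of its steel collar's underside; z up along the handle, x along the blade's width, y its thickness. Collar 40 (x) x 22 (y) x 6 mm (z 0 to 6); above it a red handle 26 (x) x 16 (y) x 50 mm (z 6 to 56), to be pinched across its 16 mm; below it the blade
- leaf: the gauge's steel blade, fixed to the gauge, same origin and axes: 24 mm wide (x), 5 mm thick (y), reaching 55 mm below the collar (z 0 to -55); the last 7 mm is bevelled on both faces to about 3 mm thick at the tip. Never press it into anything with more than about 20 N
- leaf_tip (a point): centre of the blade's lower end, 55 mm below the collar's underside
- handle_top (a point): centre of the top of the red handle, 56 mm above the collar's underside
- block: fixed block of light wood, 70 (x) x 90 (y) x 70 mm (z), with a slot 32 (x) x 10 mm (y) down its middle in which the gauge stands at the start, gauge axes along the block's to within a few degrees. Origin: centre of the underside; z up
- rack: fixed rib-clamp rack: dark wooden box 64 (x) x 190 (y) x 70 mm (z), brass cover, three mouths in a row along y, 60 mm apart. Origin: centre of the underside; z up. Each mouth is a slot through the 8 mm cover, 40 mm (x) by 12 mm (y). The blade goes in with its width along the rack's x, either way round, until the collar rests on the cover; the floor lies 60 mm below the cover's top
- mouth_1 (a point): centre of the mouth at the rack's +y end, level with the cover's top (70 mm above the rack's origin); axes as the rack's. Under each mouth two round-nosed steel jaws face each other across y, 3 mm apart at rest, noses 23 mm and flat faces 30 to 56 mm below the cover's top; the blade pushes them apart. All three pairs look alike; which is slack, sound or seized changes every time
- mouth_2 (a point): centre of the middle mouth, level with the cover's top. Slack jaws: drag under 1 N. Sound jaws: each pushes with about 5 N, so while the blade moves it meets a steady drag of about 4 to 9 N from about 25 mm below the cover down to fully home; at a standstill the drag fades, so feel it while moving. Seized jaws: the push climbs past 12 N and the blade stops 25 to 38 mm below the cover
- mouth_3 (a point): centre of the mouth at the rack's -y end, level with the cover's top
- jar: bystander: amber glass jar with black cap, 52 mm across, about 85 mm high, loose. Origin: centre of the underside
- finger_plane: bystander: small brass finger plane, 70 x 26 x 25 mm, loose. Origin: centre of the underside
- hammer: bystander: small hammer 200 mm long lying on the bench, loose

How it is judged:
By the outcome, as a careful person would: the job done as asked, in the order asked, and still so for the second after the job is handed in, with the robot touching nothing.
It also fails if it takes over 48 s, if anything falls off the work surface, if the arm or the gripper's body presses on something with over 40 N, if the wrist force passes 120 N, or if a joint passes its speed limit or range.

## Working session

There is one attempt and no reset: what is moved stays moved. The work goes in short steps, Python scripts to look and compute and a tool call to move; the robot and the scene stay as the last step left them, time stands still between calls to the robot, and variables do not carry over. Pictures are saved under pics/ and viewed, about 8 in all and at most 12, crops included, and the job is handed in when it is done.

Besides the shell and the picture viewer there is one more tool, called after ">>>" as name(argument=value, ...), one argument or row to a line, values as JSON. arm_command: Moves the arm, as the interface text tells. Its arguments: {"type":"object","properties":{"translation":{"type":"array","items":{"type":"array","items":{"type":"number"}}},"twist":{"type":"array","items":{"type":"number"}},"grip":{"type":"number"},"force":{"type":"number"}},"required":["translation","twist"]}

```bash
ls; mkdir -p pics
python3 - <<'E'
from cell import telemetry, optics, env
import cv2
print(telemetry.get_obs())
for n in("top","side"):
    c=optics.read_camera(n); cv2.imwrite(f"pics/{n}0.png",c["img"])
    print({k:v for k,v in c.items() if k!="img"})
E
```

```text
pics
{'time_s': 0.0, 'qpos': array([-63.30621053,  18.43978368,  -4.0156771 ,  83.17255194,
         1.29436791,  78.5408783 ,  -3.26128409]), 'joint_velocities': array([ 0.03514864,  0.01668462,  0.02354451, -0.05387848, -0.08594395,
       -0.16941598,  0.05150637]), 'effort': array([-9.25181621e-05, -4.91290355e+01, -4.03938163e-01, -3.12535357e+01,
       -6.38991455e-02,  4.35043126e-02,  1.61485837e-04]), 'tool_pos': array([0.28358378, 0.58428   , 0.22147391]), 'tool_rot': array([1.79995027e+02, 1.08008379e-01, 6.41146314e+01]), 'force': array([-0.23272946,  0.38342612,  0.71429763]), 'wrist_torque': array([-0.03484913,  0.00602839,  0.06087241]), 'grip_width': 0.08695226441967961}
{'fx': 445.0924469971834, 'fy': 445.0924469971834, 'cx': 322.05350506328887, 'cy': 210.37090343818917, 'extrinsics': array([[ 0.0176802 ,  0.99549154, -0.09318798,  0.50456994],
       [-0.99983119,  0.01713684, -0.00662779,  0.04184389],
       [-0.00500096,  0.09328943,  0.99562647,  0.97936461],
       [ 0.        ,  0.        ,  0.        ,  1.        ]])}
{'fx': 403.5532432957432, 'fy': 403.5532432957432, 'cx': 314.7187067706276, 'cy': 193.34939640853426, 'extrinsics': array([[-0.98519111,  0.08856806, -0.14681338,  0.46136021],
       [-0.17140335, -0.48676295,  0.85655281,  0.73328188],
       [ 0.00439991,  0.86903252,  0.4947354 ,  0.49561949],
       [ 0.        ,  0.        ,  0.        ,  1.        ]])}
```

View pics/top0.png

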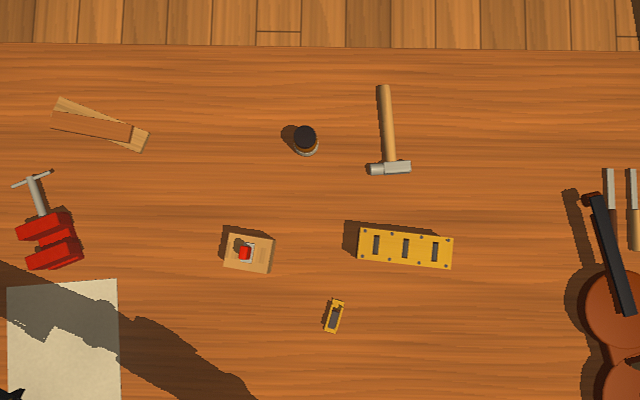

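View pics/side0.png

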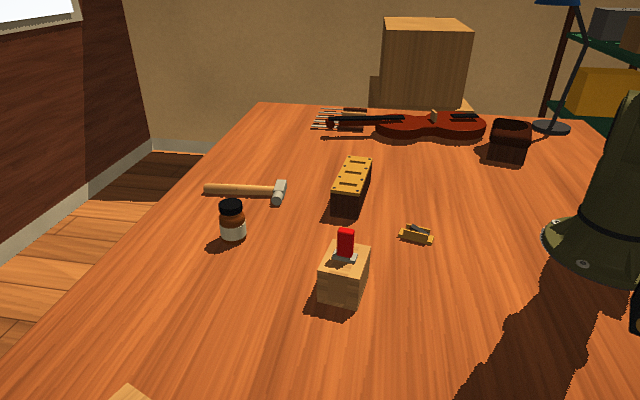

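Run:
```python
import cv2,numpy as np
a=cv2.imread("pics/top0.png");b=cv2.imread("pics/side0.png")
r=lambda i,x,y,w,h,s:cv2.resize(i[y:y+h,x:x+w],None,fx=s,fy=s,interpolation=cv2.INTER_CUBIC)
# left: top block (60x60@6 -> 360), right: top rack 
A=np.vstack([np.hstack([r(a,215,222,60,56,5),np.zeros((280,20,3),np.uint8),r(b,310,220,70,56,5)])])
B=r(a,350,218,110,58,6)
A=np.hstack([A,np.zeros((280,800-A.shape[1],3),np.uint8)]) ; B=np.hstack([B,np.zeros((B.shape[0],800-B.shape[1],3),np.uint8)])
cv2.imwrite("pics/crop1.png",np.vstack([A[:250],B])[:600])
cv2.imwrite("pics/crop2.png",r(b,310,145,75,75,8))
```

```text
(no output)
```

View pics/crop1.png

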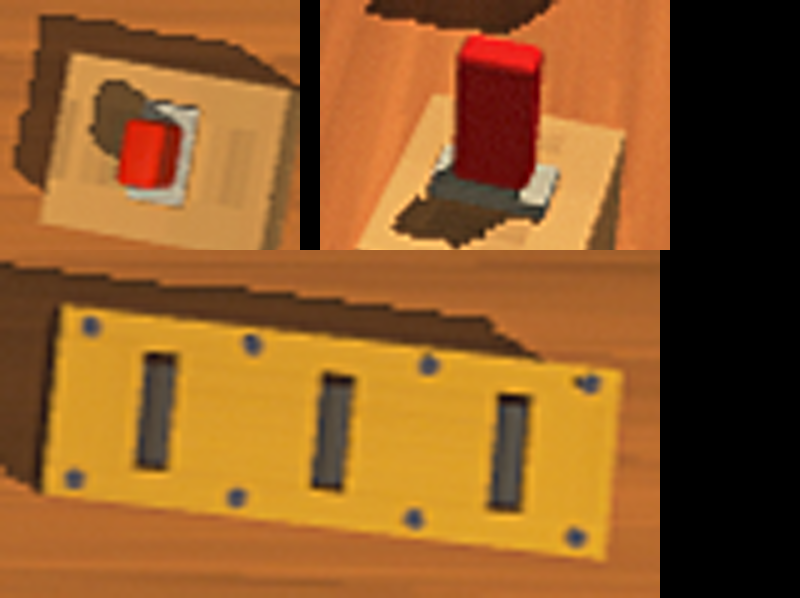

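View pics/crop2.png

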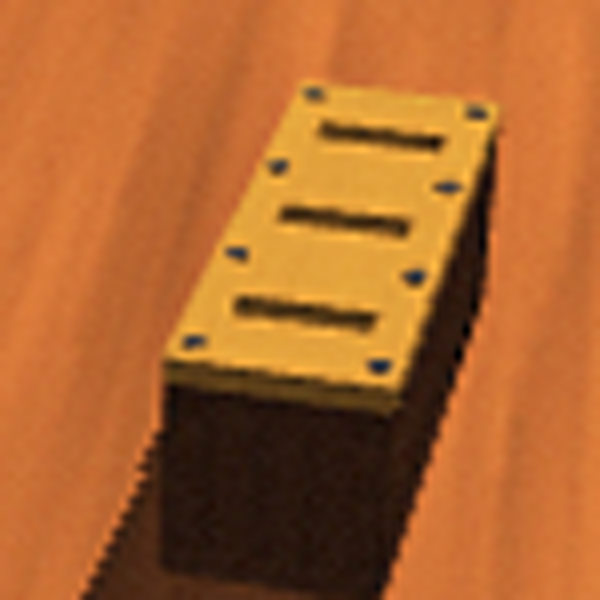

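```bash
cat > h.py <<'E'
import numpy as np
from scipy.optimize import least_squares
K={"top":(445.0924,322.0535,210.3709),"side":(403.5532,314.7187,193.3494)}
E_={"top":np.array([[ 0.0176802,0.99549154,-0.09318798,0.50456994],[-0.99983119,0.01713684,-0.00662779,0.04184389],[-0.00500096,0.09328943,0.99562647,0.97936461]]),
"side":np.array([[-0.98519111,0.08856806,-0.14681338,0.46136021],[-0.17140335,-0.48676295,0.85655281,0.73328188],[0.00439991,0.86903252,0.4947354,0.49561949]])}
def proj(n,P):
    f,cx,cy=K[n];R=E_[n][:,:3];p=(np.atleast_2d(P)-E_[n][:,3])@R
    return np.c_[cx+f*p[:,0]/-p[:,2],cy+f*p[:,1]/p[:,2]]
def ray(n,uv,z):
    f,cx,cy=K[n];d=E_[n][:,:3]@np.array([(uv[0]-cx)/f,-(uv[1]-cy)/f,-1]);o=E_[n][:,3]
    return o+d*(z-o[2])/d[2]
def un(c,o,s,off=(0,0)): return (np.array(c,float)-off+.5)/s-.5+o
def fit(obs,x0):
    # obs: (cam, local xyz, px); unknown x,y,yaw (radians)
    def r(q):
        c,s=np.cos(q[2]),np.sin(q[2]);M=np.array([[c,-s,0],[s,c,0],[0,0,1]])
        return np.concatenate([(proj(n,M@np.array(l)+[q[0],q[1],0])[0]-p) for n,l,p in obs])
    return least_squares(r,x0,loss="soft_l1"),r
E
python3 - <<'E'
from h import *
T=lambda c:un(c,(350,218),6,(0,250)); S=lambda c:un(c,(310,145),8)
ot=[("top",l,T(c)) for l,c in [((.032,.095,.07),(62,305)),((.032,-.095,.07),(622,370)),((-.032,-.095,.07),(605,560)),((-.032,.095,.07),(42,493)),((0,.06,.07),(157,411)),((0,0,.07),(333,432)),((0,-.06,.07),(510,453))]]
os=[("side",l,S(c)) for l,c in [((.032,-.095,.07),(303,82)),((-.032,-.095,.07),(497,105)),((-.032,.095,.07),(403,395)),((.032,.095,.07),(165,365)),((0,-.06,.07),(381,137)),((0,0,.07),(345,221)),((0,.06,.07),(305,312))]]
for o in(ot,os,ot+os):
    q,r=fit(o,[.5,-.15,0]);print("rack",q.x[:2],np.degrees(q.x[2]));print(r(q.x).round(1).reshape(-1,2).tolist())
A=lambda c:un(c,(215,222),5); B=lambda c:un(c,(310,220),5,(320,0))
ht=ray("top",A((143,153)),.126);hs=ray("side",B((501,53)),.126);print("handle",ht,hs)
for a in [(198,108),(185,206),(130,200)]: print("collar top",ray("top",A(a),.076))
for a in [(70,52),(298,92),(40,222)]: print("block",ray("top",A(a),.07))
for a in [(558,170),(545,212),(428,195)]: print("collar side",ray("side",B(a),.076))
for a in [(625,130)]: print("block side",ray("side",B(a),.07))
E
```

```text
rack [ 0.51596365 -0.12223261] -5.698731034589661
[[0.4, 0.1], [-0.2, 0.1], [-0.2, -0.1], [0.3, 0.0], [-0.1, 0.0], [-0.0, -0.0], [-0.1, -0.1]]
rack [ 0.51681575 -0.11739155] -5.080914070227718
[[-0.4, 0.1], [0.3, -0.0], [-0.3, -0.4], [0.2, -0.5], [-0.1, 0.2], [0.1, 0.2], [0.2, 0.6]]
rack [ 0.51638916 -0.12169552] -5.503010246072149
[[0.1, 0.0], [-0.5, -0.3], [-0.4, -0.5], [0.1, -0.0], [-0.3, -0.1], [-0.3, -0.2], [-0.4, -0.4], [0.2, -0.6], [0.8, -0.6], [-0.3, -1.3], [0.3, -1.6], [0.4, -0.5], [0.4, -0.6], [0.4, -0.3]]
handle [0.50159441 0.19674048 0.126     ] [0.50184729 0.20160859 0.126     ]
collar top [0.51996104 0.18413407 0.076     ]
collar top [0.48043413 0.18812484 0.076     ]
collar top [0.48244395 0.21042191 0.076     ]
block [0.54197833 0.23819032 0.07      ]
block [0.52729165 0.14445289 0.07      ]
block [0.47277251 0.24781106 0.07      ]
collar side [0.48145352 0.19403193 0.076     ]
collar side [0.48382972 0.21658908 0.076     ]
collar side [0.52231869 0.21469695 0.076     ]
block side [0.46060484 0.1598938  0.07      ]
```

>>> arm_command(
  translation=[
    [-3.1, 4.5, 0.2],
    [-3.1, 4.5, 0.2],
    [-3.1, 4.5, 0.2],
    [-3.1, 4.5, 0.2],
    [-3.1, 4.5, 0.2],
    [-3.1, 4.5, 0.2],
    [-3.1, 4.5, 0.2],
    [-2, 3, 0],
    [0, 0, 0],
    [0, 0, 0],
  ],
  twist=[0, 0, 0, 0, 0, 0, 0, 0, -10, -10],
  grip=100,
  force=30,
)

```text
time_s: 1.35
tool_pos: [0.4947, 0.2066, 0.202]
tool_rot: [-179.6, 0.4, 84.7]
force: [-1.5, 0.2, -0.3]
grip_width: 0.0872
```

```bash
cat >> h.py <<'E'
def to(tgt,yaw):
    from cell import telemetry
    o=telemetry.get_obs();p=np.array(o["tool_pos"]);r=o["tool_rot"];a=np.radians(r[2])
    d=np.array(tgt)-p
    print("t",round(o["time_s"],2),"pos",p.round(4),"rot",np.round(r,1),"F",o["force"].round(1),"w",round(o["grip_width"],4))
    print("tool cm:",np.round(100*np.array([d[0]*np.cos(a)+d[1]*np.sin(a),d[0]*np.sin(a)-d[1]*np.cos(a),-d[2]]),2),"twist",round(r[2]-yaw,1))
E
python3 -c "
from h import *
to((.5015,.1985,.17),84)"
```

```text
t 1.35 pos [0.4947 0.2066 0.202 ] rot [-179.6    0.4   84.7] F [-1.5  0.2 -0.3] w 0.0872
tool cm: [-0.75  0.75  3.2 ] twist 0.7
```

>>> arm_command(
  translation=[
    [-0.75, 0.75, 3],
    [0, 0, 0],
    [0, 0, 0],
  ],
  twist=[0.7, 0, 0],
)

```text
time_s: 1.72
tool_pos: [0.5012, 0.1982, 0.1718]
tool_rot: [-179.6, 0.4, 84.0]
force: [-1.1, 0.1, 0.6]
grip_width: 0.0872
```

Run:
```python
from h import *
from cell import optics
import cv2
to((.5015,.1985,.085),84)
i=optics.read_camera("top")["img"];j=optics.read_camera("side")["img"]
cv2.imwrite("pics/t1.png",i);cv2.imwrite("pics/s1.png",j)
r=lambda i,x,y,w,h,s:cv2.resize(i[y:y+h,x:x+w],None,fx=s,fy=s,interpolation=cv2.INTER_CUBIC)
cv2.imwrite("pics/c3.png",np.hstack([r(i,200,205,80,80,5),r(j,310,195,80,80,5)]))
```

```text
t 1.73 pos [0.5012 0.1982 0.1718] rot [-179.6    0.4   84. ] F [-1.1  0.1  0.6] w 0.0872
tool cm: [0.04 0.03 8.68] twist 0.0
```

View pics/c3.png

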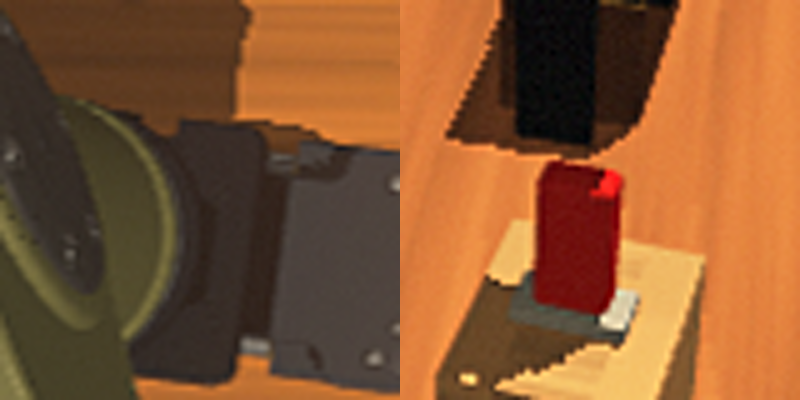

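Run:
```python
from h import *
a=np.radians(84);x=np.array([np.cos(a),np.sin(a),0]);y=np.array([np.sin(a),-np.cos(a),0]);p=np.array([.5012,.1982,.1718])
for d in(.0435,.0585):
  for w in(-.0095,0,.0095): print(d,w,un(proj("side",p+x*d+y*w)[0],0,1).round(1))
print("handle pred", proj("side",[.5015,.1985,.126])[0], "obs", un((501,53),(310,220),5,(320,0)))
print("handle lower-left/right collar", [proj("side",[.5015,.1985,.126]+s*y*.013+x*.008)[0].round(1) for s in(-1,1)])
```

```text
0.0435 -0.0095 [348.  220.5]
0.0435 0 [341.6 219.5]
0.0435 0.0095 [335.2 218.5]
0.0585 -0.0095 [345.8 226.1]
0.0585 0 [339.3 225. ]
0.0585 0.0095 [332.8 224. ]
handle pred [346.22039032 229.12634926] obs [345.8 230.2]
handle lower-left/right collar [array([353.2, 233.2]), array([337.2, 230.6])]
```

>>> arm_command(
  translation=[
    [0, 0, 3.2],
    [0, 0, 3.0],
    [0, 0, 2.5],
    [0, 0, 0],
  ],
  twist=[0, 0, 0, 0],
)

```text
time_s: 2.33
tool_pos: [0.5027, 0.201, 0.0871]
tool_rot: [-180.0, 0.1, 84.2]
force: [0.9, -0.6, 0.1]
grip_width: 0.0871
```

>>> arm_command(
  translation=[
    [0, 0, 0],
    [0, 0, 0],
    [0, 0, 0],
    [0, 0, 0],
    [0, 0, 0],
    [0, 0, 0],
  ],
  twist=[0, 0, 0, 0, 0, 0],
  grip=0,
  force=20,
)

```text
time_s: 3.08
tool_pos: [0.5055, 0.2028, 0.0921]
tool_rot: [179.7, -0.2, 84.2]
force: [0.8, -0.1, 0.5]
grip_width: 0.035
```

>>> arm_command(
  translation=[
    [-0.3, -0.3, 0.7],
    [0, 0, 0],
    [0, 0, 0],
    [0, 0, 0],
  ],
  twist=[0, 0, 0, 0],
  grip=0,
)

```text
time_s: 3.58
tool_pos: [0.5017, 0.1997, 0.0841]
tool_rot: [179.7, -0.1, 84.2]
force: [-0.7, 0.6, 1.2]
grip_width: 0.0155
```

```bash
python3 -c "
from h import *
to((.5015,.1985,.085),84)
to((.5015,.1985,.085),84)"
```

```text
t 3.58 pos [0.5017 0.1997 0.0841] rot [ 1.797e+02 -1.000e-01  8.420e+01] F [-0.7  0.6  1.2] w 0.0155
tool cm: [-0.12 -0.01 -0.09] twist 0.2
t 3.58 pos [0.5017 0.1997 0.0841] rot [ 1.797e+02 -1.000e-01  8.420e+01] F [-0.7  0.6  1.2] w 0.0155
tool cm: [-0.12 -0.01 -0.09] twist 0.2
```

>>> arm_command(
  translation=[
    [0, 0, -1],
    [0, 0, -3],
    [0, 0, -3],
    [0, 0, -3],
    [0, 0, 0],
  ],
  twist=[0, 0, 0, 0, 0],
  force=35,
)

```text
time_s: 4.2
tool_pos: [0.5009, 0.1993, 0.1888]
tool_rot: [179.7, -0.1, 84.2]
force: [-0.9, 0.2, -1.9]
grip_width: 0.0157
```

```bash
python3 -c "
from h import *
to((.522,-.062,.175),84.4)"
```

```text
t 4.2 pos [0.5009 0.1993 0.1888] rot [ 1.797e+02 -1.000e-01  8.420e+01] F [-0.9  0.2 -1.9] w 0.0157
tool cm: [-25.79   4.73   1.38] twist -0.2
```

>>> arm_command(
  translation=[
    [-4.5, 0.8, 0],
    [-5, 0.9, 0],
    [-5, 0.9, 0],
    [-5, 0.9, 0.4],
    [-4, 0.8, 0.4],
    [-1.8, 0.3, 0.4],
    [0, 0, 0],
  ],
  twist=[0, 0, 0, 0, 0, 0, 0],
)

```text
time_s: 5.08
tool_pos: [0.518, -0.064, 0.1697]
tool_rot: [-179.8, -0.0, 84.4]
force: [0.1, 0.6, -0.8]
grip_width: 0.0159
```

```bash
python3 -c "
from h import *
to((.522,-.062,.165),84.4)"
```

```text
t 5.08 pos [ 0.518  -0.064   0.1697] rot [-179.8   -0.    84.4] F [ 0.1  0.6 -0.8] w 0.0159
tool cm: [0.24 0.37 0.47] twist -0.0
```

>>> arm_command(
  translation=[
    [0.2, 0.4, 0.6],
    [0, 0, 0],
  ],
  twist=[0, 0],
)

```text
time_s: 5.32
tool_pos: [0.5221, -0.0596, 0.1625]
tool_rot: [-179.8, -0.1, 84.5]
force: [-0.7, -0.0, -2.7]
grip_width: 0.0156
```

Run:
```python
from h import *
from cell import optics
import cv2
to((.522,-.062,.165),84.4)
i=optics.read_camera("top")["img"];j=optics.read_camera("side")["img"]
cv2.imwrite("pics/t2.png",i);cv2.imwrite("pics/s2.png",j)
r=lambda i,x,y,w,h,s:cv2.resize(i[y:y+h,x:x+w],None,fx=s,fy=s,interpolation=cv2.INTER_CUBIC)
cv2.imwrite("pics/c4.png",np.hstack([r(i,330,205,130,75,3)[:, :390],np.zeros((225,10,3),np.uint8)]) )
cv2.imwrite("pics/c5.png",r(j,305,120,90,90,6))
```

```text
t 5.33 pos [ 0.5221 -0.0596  0.1625] rot [-1.798e+02 -1.000e-01  8.450e+01] F [-0.7 -0.  -2.7] w 0.0156
tool cm: [-0.23  0.01 -0.25] twist 0.1
```

View pics/c5.png

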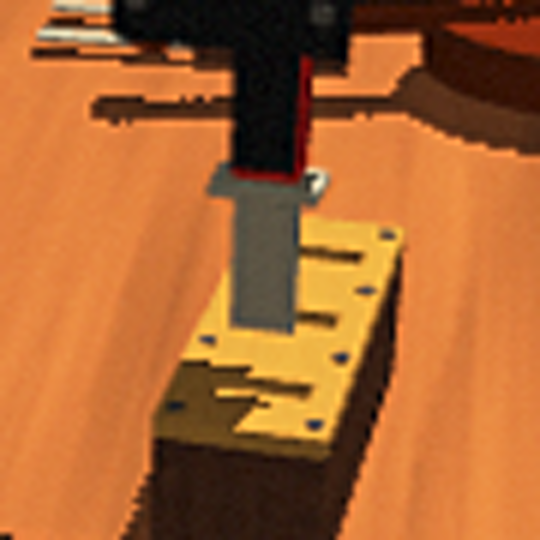

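Run:
```python
from h import *
S=lambda c:un(c,(305,120),6)
tip=np.array([.5221,-.0596,.0935])
print("pred tip",proj("side",tip+[0,.0015,0])[0],"obs",S((263.5,331)))
print("blade ray at tip z",ray("side",S((263.5,331)),.0935)-[0,.0015,0])
for z in (.0915,.0935,.0955): print(z, ray("side",S((263.5,331)),z)-[0,.0015,0])
print("mouth1 ray",ray("side",S((263,386)),.07), ray("side",un((305,312),(310,145),8),.07))
```

```text
pred tip [348.45104462 174.60510503] obs [348.5  174.75]
blade ray at tip z [ 0.52192443 -0.05892111  0.0935    ]
0.0915 [ 0.52222566 -0.06285379  0.0915    ]
0.0935 [ 0.52192443 -0.05892111  0.0935    ]
0.0955 [ 0.52162321 -0.05498843  0.0955    ]
mouth1 ray [ 0.52117078 -0.05882003  0.07      ] [ 0.52293683 -0.06018878  0.07      ]
```

>>> arm_command(
  translation=[
    [-0.1, 0, 1.0],
    [0, 0, 0.6],
    [0, 0, 0.5],
    [0, 0, 0.4],
    [0, 0, 0],
  ],
  twist=[0, 0, 0, 0, 0],
)

```text
time_s: 6.05
tool_pos: [0.522, -0.0598, 0.1363]
tool_rot: [-179.8, -0.1, 84.6]
force: [0.0, -0.2, -0.4]
grip_width: 0.0157
```

>>> arm_command(
  translation=[
    [0, 0, 0.4],
    [0, 0, 0.4],
    [0, 0, 0.4],
    [0, 0, 0.3],
  ],
  twist=[0, 0, 0, 0],
)

```text
time_s: 6.55
tool_pos: [0.5224, -0.0599, 0.1208]
tool_rot: [-179.9, -0.1, 84.6]
force: [0.1, -1.2, -2.2]
grip_width: 0.0157
```

>>> arm_command(
  translation=[
    [0, 0, 0.3],
    [0, 0, 0.3],
  ],
  twist=[0, 0],
)

```text
time_s: 6.8
tool_pos: [0.5224, -0.0599, 0.1144]
tool_rot: [-179.9, -0.1, 84.6]
force: [-0.7, 0.4, -0.4]
grip_width: 0.0158
```

>>> arm_command(
  translation=[
    [0, 0, 0.3],
  ],
  twist=[0],
)

```text
time_s: 6.92
tool_pos: [0.5224, -0.0601, 0.1112]
tool_rot: [-179.9, -0.1, 84.6]
force: [0.1, -1.9, 1.4]
grip_width: 0.0161
```

>>> arm_command(
  translation=[
    [0, 0, 0.3],
  ],
  twist=[0],
)

```text
time_s: 7.05
tool_pos: [0.5226, -0.0607, 0.1082]
tool_rot: [-179.9, -0.0, 84.6]
force: [-0.3, -1.8, 0.7]
grip_width: 0.0157
```

>>> arm_command(
  translation=[
    [0, 0, 0.3],
  ],
  twist=[0],
)

```text
time_s: 7.18
tool_pos: [0.5231, -0.0609, 0.1061]
tool_rot: [-180.0, -0.0, 84.6]
force: [-3.3, -0.1, 12.3]
grip_width: 0.0159
```

>>> arm_command(
  translation=[
    [0, 0, 0.3],
  ],
  twist=[0],
)

```text
time_s: 7.3
tool_pos: [0.5236, -0.061, 0.1053]
tool_rot: [-180.0, -0.1, 84.6]
force: [-6.8, -0.2, 20.3]
grip_width: 0.0157
```

>>> arm_command(
  translation=[
    [0, 0, 0.3],
  ],
  twist=[0],
)

```text
time_s: 7.42
tool_pos: [0.5238, -0.0611, 0.1051]
tool_rot: [-180.0, -0.1, 84.6]
force: [-7.6, -0.2, 21.5]
grip_width: 0.0156
```

>>> arm_command(
  translation=[
    [0, 0, 0.3],
  ],
  twist=[0],
)

```text
time_s: 7.55
tool_pos: [0.5239, -0.0612, 0.1051]
tool_rot: [-180.0, -0.2, 84.5]
force: [-7.3, -0.4, 20.2]
grip_width: 0.0158
```

Mouth 1 stops hard about 33 mm down, so it is seized. I batched those four steps, and the push reached about 21 N, a bit over the 20 N limit. I'll withdraw and take single steps from here.

>>> arm_command(
  translation=[
    [0, 0, -0.5],
    [0, 0, -1],
    [0, 0, -1.2],
    [0, 0, -1.5],
    [0, 0, -1.5],
    [0, 0, 0],
  ],
  twist=[0, 0, 0, 0, 0, 0],
)

```text
time_s: 8.3
tool_pos: [0.5246, -0.0607, 0.1664]
tool_rot: [179.9, -0.3, 84.6]
force: [-1.0, 0.2, -0.9]
grip_width: 0.0157
```

Run:
```python
from h import *
from cell import optics
import cv2
to((.5164,-.1197,.16),84.4)
j=optics.read_camera("side")["img"]
r=lambda i,x,y,w,h,s:cv2.resize(i[y:y+h,x:x+w],None,fx=s,fy=s,interpolation=cv2.INTER_CUBIC)
cv2.imwrite("pics/c6.png",r(j,305,120,90,90,6))
```

```text
t 8.3 pos [ 0.5246 -0.0607  0.1664] rot [179.9  -0.3  84.6] F [-1.   0.2 -0.9] w 0.0157
tool cm: [-5.95 -0.26  0.64] twist 0.2
```

View pics/c6.png

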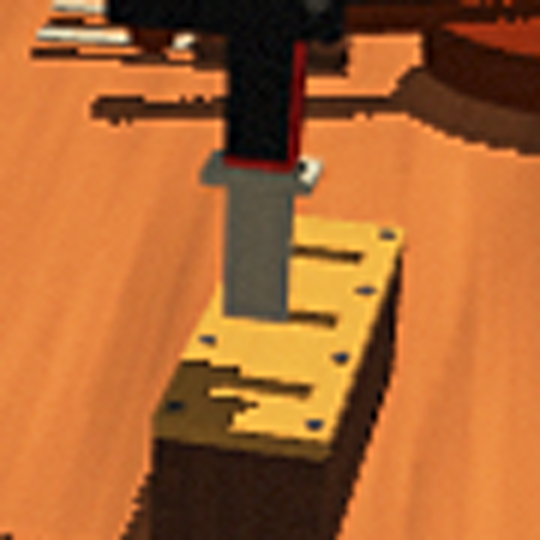

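>>> arm_command(
  translation=[
    [-3.0, -0.1, 0],
    [-2.9, -0.1, 0.5],
    [0, 0, 0],
  ],
  twist=[0, 0, 0],
)

```text
time_s: 8.72
tool_pos: [0.5155, -0.1195, 0.1587]
tool_rot: [-179.9, -0.3, 84.7]
force: [-0.0, -0.5, -1.5]
grip_width: 0.0155
```

```bash
python3 -c "
from h import *
to((.5164,-.1203,.16),84.4)"
```

```text
t 8.72 pos [ 0.5155 -0.1195  0.1587] rot [-179.9   -0.3   84.7] F [-0.  -0.5 -1.5] w 0.0155
tool cm: [-0.07  0.09 -0.13] twist 0.3
```

>>> arm_command(
  translation=[
    [-0.1, 0.1, 1.0],
    [0, 0, 0.5],
    [0, 0, 0.4],
    [0, 0, 0.4],
    [0, 0, 0],
  ],
  twist=[0.3, 0, 0, 0, 0],
)

```text
time_s: 9.35
tool_pos: [0.5165, -0.1171, 0.133]
tool_rot: [-179.8, -0.3, 84.6]
force: [0.0, -1.5, -1.9]
grip_width: 0.0162
```

>>> arm_command(
  translation=[
    [-0.3, 0, 0.2],
    [0, 0, 0.4],
    [0, 0, 0.4],
  ],
  twist=[0, 0, 0],
)

```text
time_s: 9.72
tool_pos: [0.5167, -0.1197, 0.123]
tool_rot: [-179.8, -0.4, 84.6]
force: [-0.1, 0.1, -1.3]
grip_width: 0.0157
```

>>> arm_command(
  translation=[
    [0, 0, 0.4],
    [0, 0, 0.4],
    [0, 0, 0.3],
  ],
  twist=[0, 0, 0],
)

```text
time_s: 10.1
tool_pos: [0.5165, -0.1196, 0.111]
tool_rot: [-179.8, -0.4, 84.6]
force: [0.4, -0.1, -1.7]
grip_width: 0.0157
```

>>> arm_command(
  translation=[
    [0, 0, 0.3],
  ],
  twist=[0],
)

```text
time_s: 10.22
tool_pos: [0.5165, -0.1196, 0.1078]
tool_rot: [-179.8, -0.4, 84.6]
force: [0.5, 0.1, -0.4]
grip_width: 0.0157
```

>>> arm_command(
  translation=[
    [0, 0, 0.3],
  ],
  twist=[0],
)

```text
time_s: 10.35
tool_pos: [0.5165, -0.1196, 0.1046]
tool_rot: [-179.8, -0.4, 84.6]
force: [-0.0, 0.2, -1.0]
grip_width: 0.0156
```

>>> arm_command(
  translation=[
    [0, 0, 0.3],
  ],
  twist=[0],
)

```text
time_s: 10.48
tool_pos: [0.5165, -0.1196, 0.1014]
tool_rot: [-179.8, -0.4, 84.6]
force: [0.1, -0.3, -1.8]
grip_width: 0.016
```

>>> arm_command(
  translation=[
    [0, 0, 0.3],
    [0, 0, 0.3],
  ],
  twist=[0, 0],
)

```text
time_s: 10.72
tool_pos: [0.5166, -0.1195, 0.095]
tool_rot: [-179.8, -0.4, 84.6]
force: [0.1, -0.3, -1.4]
grip_width: 0.0155
```

Mouth 2 is slack: the blade went 44 mm deep with no drag. Next is mouth 3.

>>> arm_command(
  translation=[
    [0, 0, -1],
    [0, 0, -1.5],
    [0, 0, -1.5],
    [0, 0, -1.5],
    [0, 0, -1.2],
    [0, 0, 0],
  ],
  twist=[0, 0, 0, 0, 0, 0],
)

```text
time_s: 11.48
tool_pos: [0.5179, -0.1202, 0.1688]
tool_rot: [180.0, -0.4, 84.6]
force: [0.2, 0.1, -1.5]
grip_width: 0.016
```

```bash
python3 -c "
from h import *
to((.5105,-.18,.16),84.4)"
```

```text
t 11.47 pos [ 0.5179 -0.1202  0.1688] rot [180.   -0.4  84.6] F [ 0.2  0.1 -1.5] w 0.016
tool cm: [-6.03 -0.18  0.88] twist 0.2
```

>>> arm_command(
  translation=[
    [-3.0, 0, 0],
    [-3.0, -0.1, 0.6],
    [0, 0, 0],
  ],
  twist=[0, 0.2, 0],
)

```text
time_s: 11.85
tool_pos: [0.5107, -0.1803, 0.1614]
tool_rot: [-180.0, -0.4, 84.5]
force: [0.4, 0.3, -0.6]
grip_width: 0.0158
```

```bash
python3 -c "
from h import *
to((.5105,-.18,.14),84.4)"
```

```text
t 11.85 pos [ 0.5107 -0.1803  0.1614] rot [-180.    -0.4   84.5] F [ 0.4  0.3 -0.6] w 0.0158
tool cm: [ 0.03 -0.02  2.14] twist 0.1
```

>>> arm_command(
  translation=[
    [-0.1, 0, 1.0],
    [0, 0, 0.6],
    [0, 0, 0.4],
  ],
  twist=[0, 0, 0],
)

```text
time_s: 12.22
tool_pos: [0.5108, -0.1783, 0.1393]
tool_rot: [-179.9, -0.5, 84.7]
force: [0.2, 0.1, -1.3]
grip_width: 0.0162
```

>>> arm_command(
  translation=[
    [-0.2, 0, 0.2],
    [0, 0, 0.4],
    [0, 0, 0.4],
    [0, 0, 0.4],
  ],
  twist=[0.2, 0, 0, 0],
)

```text
time_s: 12.72
tool_pos: [0.511, -0.1793, 0.1244]
tool_rot: [-179.9, -0.5, 84.6]
force: [-0.8, 0.3, -1.7]
grip_width: 0.0161
```

>>> arm_command(
  translation=[
    [-0.05, 0, 0.4],
    [0, 0, 0.4],
    [0, 0, 0.3],
  ],
  twist=[0, 0, 0],
)

```text
time_s: 13.1
tool_pos: [0.5109, -0.1798, 0.1126]
tool_rot: [-179.9, -0.5, 84.6]
force: [-1.1, -0.3, -1.0]
grip_width: 0.0156
```

>>> arm_command(
  translation=[
    [0, 0, 0.3],
  ],
  twist=[0],
)

```text
time_s: 13.22
tool_pos: [0.511, -0.1805, 0.1096]
tool_rot: [-179.9, -0.5, 84.6]
force: [-0.7, -0.6, 1.0]
grip_width: 0.0158
```

>>> arm_command(
  translation=[
    [0, 0, 0.3],
  ],
  twist=[0],
)

```text
time_s: 13.35
tool_pos: [0.5112, -0.1808, 0.1068]
tool_rot: [-180.0, -0.4, 84.5]
force: [-1.1, -0.2, 5.3]
grip_width: 0.0157
```

>>> arm_command(
  translation=[
    [0, 0, 0.3],
  ],
  twist=[0],
)

```text
time_s: 13.48
tool_pos: [0.5119, -0.1809, 0.1048]
tool_rot: [180.0, -0.5, 84.5]
force: [-1.8, 0.2, 6.0]
grip_width: 0.0158
```

>>> arm_command(
  translation=[
    [0, 0, 0.3],
  ],
  twist=[0],
)

```text
time_s: 13.6
tool_pos: [0.5125, -0.1809, 0.1028]
tool_rot: [179.9, -0.5, 84.5]
force: [-1.8, 0.9, 6.4]
grip_width: 0.0159
```

>>> arm_command(
  translation=[
    [0, -0.1, 0.4],
    [0, 0, 0.4],
  ],
  twist=[0, 0],
)

```text
time_s: 13.85
tool_pos: [0.5132, -0.1808, 0.0966]
tool_rot: [179.7, -0.5, 84.5]
force: [-0.8, -0.1, 4.1]
grip_width: 0.0158
```

>>> arm_command(
  translation=[
    [0, -0.1, 0.4],
    [0, -0.1, 0.4],
  ],
  twist=[0, 0],
)

```text
time_s: 14.1
tool_pos: [0.5127, -0.1807, 0.089]
tool_rot: [179.5, -0.5, 84.5]
force: [0.7, -0.2, 5.0]
grip_width: 0.0158
```

>>> arm_command(
  translation=[
    [0, -0.1, 0.3],
  ],
  twist=[0],
)

```text
time_s: 14.22
tool_pos: [0.5121, -0.1807, 0.086]
tool_rot: [179.4, -0.5, 84.5]
force: [0.1, -0.0, 3.8]
grip_width: 0.0158
```

>>> arm_command(
  translation=[
    [0, 0, 0.3],
  ],
  twist=[0],
)

```text
time_s: 14.35
tool_pos: [0.5121, -0.1807, 0.084]
tool_rot: [179.5, -0.5, 84.6]
force: [-7.1, 1.9, 27.0]
grip_width: 0.0159
```

Collar contact at TCP z = 0.084, the height expected from the block. Releasing.

>>> arm_command(
  translation=[
    [0, 0, -0.05],
    [0, 0, 0],
    [0, 0, 0],
    [0, 0, 0],
    [0, 0, 0],
  ],
  twist=[0, 0, 0, 0, 0],
  grip=70,
)

```text
time_s: 14.98
tool_pos: [0.509, -0.1795, 0.0813]
tool_rot: [179.9, -0.6, 84.6]
force: [-0.2, -0.1, -0.1]
grip_width: 0.0562
```

>>> arm_command(
  translation=[
    [0, 0, -2],
    [0, 0, -3],
    [0, 0, -4],
    [0, 0, -4],
    [0, 0, -4],
    [0, 0, 0],
  ],
  twist=[0, 0, 0, 0, 0, 0],
)

```text
time_s: 15.72
tool_pos: [0.5076, -0.1811, 0.2554]
tool_rot: [-180.0, -0.6, 84.5]
force: [0.3, -0.4, -0.4]
grip_width: 0.061
```

Run:
```python
from h import *
from cell import optics
import cv2
to((.5105,-.18,.25),84.4)
j=optics.read_camera("side")["img"];i=optics.read_camera("top")["img"]
cv2.imwrite("pics/t9.png",i)
r=lambda i,x,y,w,h,s:cv2.resize(i[y:y+h,x:x+w],None,fx=s,fy=s,interpolation=cv2.INTER_CUBIC)
cv2.imwrite("pics/c9.png",np.hstack([r(j,305,100,100,100,4),r(j,190,90,400,400,1)[:310].copy() if 0 else cv2.resize(j,(400,250))[:400] if 0 else cv2.copyMakeBorder(cv2.resize(j,(400,250)),0,150,0,0,0)]))
```

```text
t 15.72 pos [ 0.5076 -0.1811  0.2554] rot [-180.    -0.6   84.5] F [ 0.3 -0.4 -0.4] w 0.061
tool cm: [0.13 0.28 0.54] twist 0.1
```

View pics/c9.png

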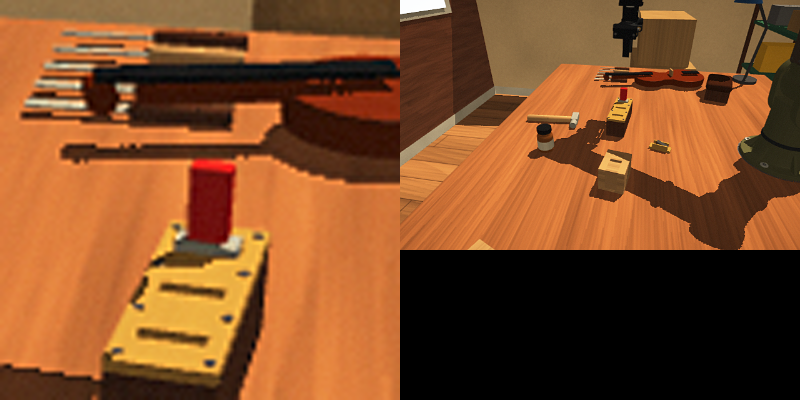

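Run:
```python
from h import *
from cell import env
print(un((213,168),(305,100),4), [proj("side",[.511,-.180,z])[0].round(1) for z in(.126,.130)])
print(un((209,244),(305,100),4), [proj("side",[.511,-.169,z])[0].round(1) for z in(.070,.074)])
print(env.sign_off())
```

```text
[357.875 141.625] [array([358.7, 140.3]), array([358.8, 138.8])]
[356.875 160.625] [array([357. , 163.3]), array([357.1, 161.8])]
the job is handed in; nothing more can be done
None
```

The gauge is standing in mouth 3, pushed home with its collar on the brass. I let go of it and handed the job in at about 16 s.

**The three mouths** (mouth 1 is at the rack's +y end):

| Mouth | Result | What I felt |
|---|---|---|
| 1 | Seized | Push climbed past 12 N and the blade stopped about 33–34 mm down |
| 2 | Slack | No measurable drag down to 44 mm; I did not go further |
| 3 | Sound | Steady drag of about 5–8 N until the collar met the brass |

**Pressed too hard in mouth 1:** I sent four steps together and kept pushing after the blade had stopped. The reading peaked at about 21.5 N, slightly over the 20 N limit and more than "do not force it" intends. The last side picture of the gauge in the gripper showed it upright and not slipped.

**Last checks:**
- **Collar contact:** it met the brass at a tool height of 84 mm, the same as when the gauge stood in the block. The push there was about 27 N, carried mostly by the collar.
- **Final side picture:** the gauge is upright and released, with the gripper well clear. The jar, plane and hammer look undisturbed.
- **Heights from that picture, which disagreed:** the handle top came out about 1.3 pixels lower than expected for a seated gauge. The collar edge came out about 2.7 pixels higher, which alone would mean a gap of several millimetres. My hand-read pixel positions may be out by that much, so I trusted the contact height.
- **Cameras:** the two disagreed by about 5 mm in y at the start. I settled it by comparing the held blade with the mouth in the side view.

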